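# Make up the tasting-room kit and the bottle-repair kit

### The job

Make up two kits from the stock in the front part of the desk. The three-compartment tray is the tasting-room kit: lay the corkscrew in its long compartment, stand the till roll in the large square one and one capsule in the small square one; the two-compartment tray is the bottle-repair kit: stand the other capsule in one compartment and the glue stick in the other, either way round. Everything must rest flat on the floor of its compartment, upright where it stands, and the date stamp stays where it is.

Things in the scene. Friction and masses are not known exactly. Their poses are not given: they have to be found in the camera images.
- corkscrew: closed waiter's corkscrew lying on the desk, brown handle with a steel back: 14 mm wide (x), 112 mm long (y), 24 mm high (z), about 85 g; origin at the centre of its underside, y along its length. Grasp across the handle.
- till_roll: white till paper roll standing on its end, 58 mm diameter, 57 mm tall, about 110 g; origin at the centre of its underside, z up. Grasp round the side.
- capsule_0: one of two identical closed black bottle capsules (plain cylinder-like tubs, about 34 mm across and 60 mm tall, 20 g), standing on the desk; origin at the centre of its underside, z up. Grasp round the side from above.
- capsule_1: one of two identical closed black bottle capsules (plain cylinder-like tubs, about 34 mm across and 60 mm tall, 20 g), standing on the desk; origin at the centre of its underside, z up. Grasp round the side from above.
- glue_stick: slim glue stick standing upright, 28 mm diameter, 84 mm tall, about 35 g, yellow with a blue cap, in the front half of the desk like all the stock (not the similar one at the wall by the pens, which is not listed); origin at the centre of its underside, z up. Grasp round the side.
- date_stamp: self-inking date stamp standing on the desk among the stock, 34 mm (x) by 52 mm (y), 78 mm tall; origin at the centre of its underside. Belongs to no kit and is to be left where it is. (Behind this stock stands a tall paper cabinet: front at about x = 0.62 m, y from 0.10 to -0.34 m.)
- tray_three: grey tray, three compartments, 134 (x) x 152 (y) mm. Fixed; floor 3 mm thick, wall tops 15 mm above the desk; origin on the desk under its centre; white card on its front (-x). Inner sizes and centres in its frame, mm: long one 40 (x) x 144 (y) at (-43, 0); large square 82 x 82 at (22, -31); small square 58 x 58 at (10, 43), a solid wall-high ledge behind it. Walls between are 4 mm.
- tray_two: grey tray, two equal compartments side by side, 66 (x) x 128 (y) mm. Fixed; floor 3 mm thick, wall tops 15 mm above the desk; origin on the desk under its centre; white card on its front (-x). Compartments 58 x 58 mm, centres (0, 31) and (0, -31) mm in its frame. Walls 4 mm.
Things that resemble listed ones, but are neither listed nor needed, are in the scene too. What is shaped like the capsule_0 but purple is not meant.

How it is judged:
By the outcome, as a careful person would: the job done as asked, in the order asked, and still so for the second after the job is handed in, with the robot touching nothing.
It also fails if it takes over 141 s, if anything falls off the work surface, if the arm or the gripper's body presses on something with over 40 N, if the wrist force passes 120 N, or if a joint passes its speed limit or range.

### The arm

A 6-joint arm with a two-finger parallel gripper is mounted at the origin on a cart in front of the work surface, level with it; the furniture and walls round the work are solid. World frame = base frame: x ahead of the robot, y to its left, z up, the work surface at z = 0. Lengths are in mm, angles in rad, forces in N, time in s.
With the tool pointing down it reaches from about 275 to 1000 mm from the base axis. Payload 8.4 kg.
Tool frame: the origin (TCP) lies on the mounting face of the last link; the fingertips stand 173 mm ahead of it and the grasp point (between the pads) lies 155 mm ahead of it; z points along the fingers, y is the line along which they close (so a half turn about z gives the same grasp; the last joint's range is limited). The gripper opens to 85 mm and grips with 20 to 120 N. Pads are 22 mm wide; open, the fingers measure 114 mm over their backs; the gripper's body (76 mm by 85 mm) begins 54 mm behind the grasp point. The pads swing forward as they close: fully open they stand 13 mm farther back than shut.
Start: joints at [1.139, 0.353, 1.633, -0, 1.155, -0.002], TCP at [260.43, 568.16, 404.681] pointing down, gripper open.
Joint ranges: [-2.63, 2.63], [-0.92, 2.1], [0.06, 2.66], [-1.3, 4.44], [0, 2.69], [-3.02, 3.02]. Speed limits (rad/s): [2.22, 2.22, 2.79, 3.14, 3.14, 3.14].

### API

Orientations are given as [roll, pitch, yaw] about the fixed x, y, z axes, in that order (R = Rz(yaw) Ry(pitch) Rx(roll)).
In Python, from rig import r gives the robot as it stands.
- The arm moves only by the tool apply_moves, never from a script. Its argument "deltas" is a list of rows, each an object with "claw": the gripper command: -1 is fully open, 1 is shut, values between are in proportion; "delta_pos": the shift along the tool's x, y, z in cm, a list of three; "yaw": the turn about the tool's z in rad. In form: [{"claw": claw, "delta_pos": [tx, ty, tz], "yaw": yaw}, ...]. A call has 1 to 8 rows; each row shifts and turns the commanded pose from where the row before left it, along the tool's axes as they then stand; what a row does not reach is not made up. A row lasts 1/8 s, in which the tool goes at most 62.5 mm and 10.7 degrees, less where a joint would pass 70% of its speed; a pose out of reach is approached as far as the arm can. A call with a gripper value outside its range is refused whole. The fingers move at their own pace and stop on an object; "grip_force" is the grip in N (left out, the last holds). Time passes only in rows, so rows that do not move let the fingers close. It gives the time, the measured TCP pose, the force, the opening and the grip force at its end, in the units of the state.
- r.sense(): the state, without advancing time (a new reading comes with each control period).
- r.grab_frame(name): name is "side" or "top"; returns a dict with "img" (400x640x3 uint8, blue, green, red), "z_map" (400x640 float32, mm along the optical axis (not along the pixel's ray), 0 where there is no reading), "fx", "fy", "cx", "cy" (pixels), "eye" and "rotation" of the camera in the world. Camera axes: x right, y up, looking along -z (the intrinsics and any distortion apply to the point x, -y, -z); pixel columns grow to the right and rows downward; lengths in mm; the calibration is good to about 2 mm. A picture is of the moment at which its call begins.
- r.sign_off(): hands the job in; it is judged then, once.
The state is a dict: "clock": time; "qpos": joint angles; "qvel": joint speeds; "joint_efforts": joint torques, N m; "eef_pos": TCP position; "tcp_rot": TCP orientation; "contact_force": force on the tool from outside, world axes, zero at the start; "wrist_torque": the same for the moment, N m; "opening": opening from 0.0 (shut) to 1.0 (fully open); "grasp_force": force on a finger pad.
Only numpy, scipy, OpenCV 4.12 (cv2) and the standard library are available. Lean on these libraries where they do the work, as an engineer would, in place of code of your own. Each camera call takes 0.05 s, during which the arm holds its last target. There are 200 camera calls.

## Working session

There is one attempt and no reset: what is moved stays moved. The work goes in short steps, Python scripts to look and compute and a tool call to move; the robot and the scene stay as the last step left them, time stands still between calls to the robot, and variables do not carry over. Pictures are saved under pics/ and viewed, at most 14 in all, crops included, and the job is handed in when it is done.

Besides the shell and the picture viewer there is one more tool, called after ">>>" as name([rows], argument=value, ...), one row to a line, values as JSON. apply_moves: Moves the arm, as the interface text tells. Its arguments: {"type":"object","properties":{"deltas":{"type":"array"},"grip_force":{"type":"number"}},"required":["deltas"]}

```bash
mkdir -p pics
cat > h.py <<'E'
import numpy as np, cv2
from rig import r
def pts(f):
    h,w=f["z_map"].shape; u,v=np.meshgrid(np.arange(w),np.arange(h)); z=f["z_map"]
    c=np.stack([(u-f["cx"])/f["fx"]*z,-(v-f["cy"])/f["fy"]*z,-z],-1)
    P=c@np.array(f["rotation"]).T+np.array(f["eye"]); P[z==0]=np.nan; return P
E
python3 - <<'E'
from h import *
for n in("top","side"):
    f=r.grab_frame(n); cv2.imwrite(f"pics/{n}0.png",f["img"]); np.save(n+"_P.npy",pts(f)); print(n,f["eye"],f["rotation"],f["fx"],[k for k in f])
print(r.sense())
E
```

```text
Traceback (most recent call last):
  File "h.py", line 6, in pts
    P=c@np.array(f["rotation"]).T+np.array(f["eye"]); P[z==0]=np.nan; return P
      ~~~~~~~~~~~~~~~~~~~~~~~~~~~^~~~~~~~~~~~~~~~~~~
ValueError: operands could not be broadcast together with shapes (400,640) (3,)
```

View pics/top0.png

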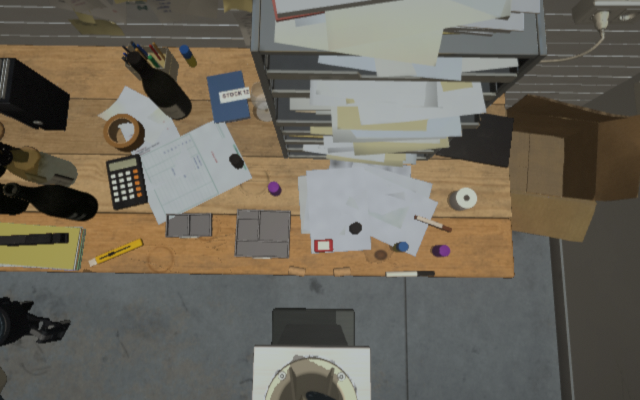

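The top view shows tray_three near (263,234), tray_two near (189,225), black capsules near (236,161) and (355,228), and a blue-capped stick near (402,247). The till roll is near (466,198), the corkscrew possibly near (432,223), and the stamp near (323,245). The rotation is given as roll, pitch, yaw angles, so the helper needs fixing.

```bash
sed -i 's/np.array(f\["rotation"\])/Rot.from_euler("xyz",f["rotation"]).as_matrix()/; 1a from scipy.spatial.transform import Rotation as Rot' h.py
python3 - <<'E'
from h import *
for n in("top","side"):
    f=r.grab_frame(n); P=pts(f); np.save(n+"_P.npy",P); np.save(n+"_I.npy",f["img"]); print(n,f["eye"],f["rotation"],f["fx"],f["fy"],[k for k in f])
    if n=="side": cv2.imwrite("pics/side0.png",f["img"])
    else:
        cv2.imwrite("pics/top_crop.png",cv2.resize(f["img"][145:285,150:490],(800,330),interpolation=cv2.INTER_CUBIC))
        for u,v in [(236,161),(355,228),(402,247),(466,192),(432,223),(323,245),(410,274),(250,225),(200,225),(380,254),(274,188),(443,251),(450,220)]: print(u,v,P[v,u].round(0))
s=r.sense(); print({k:np.round(s[k],3) for k in s})
E
```

```text
top [ 386.652178     -6.85245547 1132.39184338] [ 0.15525489 -0.00332668 -1.55775293] 397.0606698849474 397.0606698849474 ['img', 'z_map', 'fx', 'fy', 'cx', 'cy', 'eye', 'rotation']
236 161 [652. 216.  62.]
355 228 [ 472. -113.   59.]
402 247 [ 422. -235.   80.]
466 192 [ 575. -419.   58.]
432 223 [ 491. -331.   27.]
323 245 [424. -27.  80.]
410 274 [ 350. -269.   16.]
250 225 [481. 181.  -1.]
200 225 [479. 322.   4.]
380 254 [ 404. -189.    3.]
274 188 [578. 109.  62.]
443 251 [ 413. -349.   60.]
450 220 [ 503. -392.   -1.]
side [ 178.35524669 -777.44881029  761.62542283] [ 0.84003591 -0.01294268 -0.43512338] 393.2801790172648 393.2801790172648 ['img', 'z_map', 'fx', 'fy', 'cx', 'cy', 'eye', 'rotation']
{'clock': np.float64(0.15), 'qpos': array([ 1.139,  0.354,  1.634, -0.   ,  1.155, -0.002]), 'qvel': array([-0.   , -0.001, -0.004,  0.001, -0.002,  0.001]), 'joint_efforts': array([-0.0000e+00, -6.0564e+01, -3.4234e+01, -0.0000e+00,  6.0000e-03,
        0.0000e+00]), 'eef_pos': array([260.36 , 567.976, 404.113]), 'tcp_rot': array([-3.14 ,  0.   ,  2.712]), 'contact_force': array([-0.021,  0.027,  0.353]), 'wrist_torque': array([ 0.012, -0.008,  0.007]), 'grasp_force': np.float64(0.0), 'opening': np.float64(1.002)}
```

View pics/side0.png

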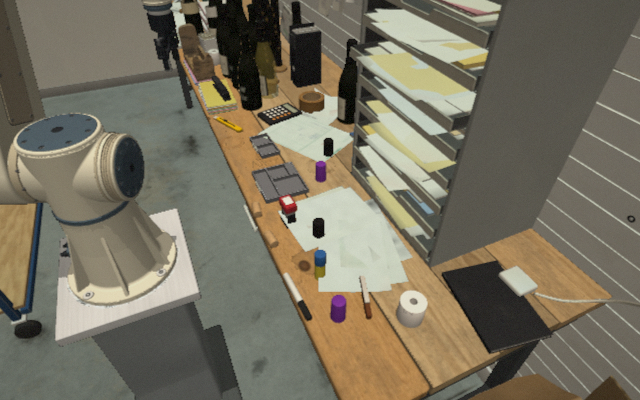

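View pics/top_crop.png

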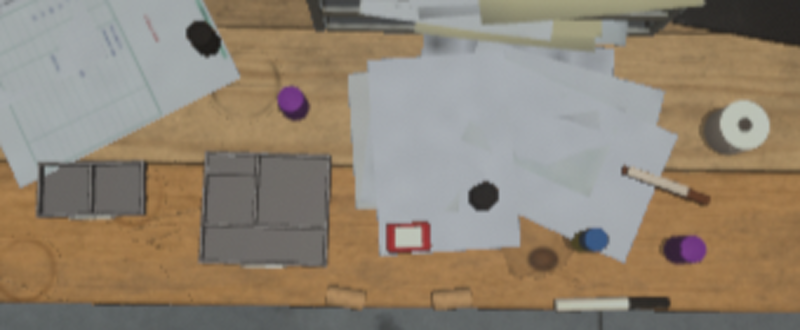

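Run:
```python
from h import *
P={n:np.load(n+"_P.npy") for n in("top","side")}
def sel(n,c,rad,zl,zh):
    p=P[n].reshape(-1,3); m=(np.hypot(p[:,0]-c[0],p[:,1]-c[1])<rad)&(p[:,2]>zl)&(p[:,2]<zh); return p[m]
for nm,c,h,rad in [("cap0",(645,214),60,32),("cap1",(472,-113),60,32),("glue",(422,-235),84,30),("roll",(570,-419),57,45),("stamp",(424,-27),78,45),("purpA",(578,109),60,30),("purpB",(413,-349),60,30)]:
    for n in P:
        q=sel(n,c,rad,h-8,h+10)
        if len(q)>4: print(nm,n,len(q),"mean",q.mean(0).round(1),"rect",[np.round(a,1) for a in cv2.minAreaRect(q[:,:2].astype(np.float32))])
for n in P:
    q=sel(n,(491,-331),75,15,40); print("cork",n,len(q),q.mean(0).round(1),[np.round(a,1) for a in cv2.minAreaRect(q[:,:2].astype(np.float32))])
    d=np.linalg.svd(q[:,:2]-q[:,:2].mean(0),full_matrices=False)[2][0]; print(d, q[:,2].max())
    for nm,c,rad in [("t3",(455,130),105),("t2",(480,325),80)]:
        q=sel(n,c,rad,9,22); print(nm,n,len(q),np.percentile(q[:,:2],[1,50,99],axis=0).round(0).tolist(),[np.round(a,1) for a in cv2.minAreaRect(q[:,:2].astype(np.float32))])
    q=P[n].reshape(-1,3); 
    m=(abs(q[:,2])<8)&(q[:,0]>400)&(q[:,0]<600)&(q[:,1]<-200)&(q[:,1]>-500); print("desk z",np.median(q[m][:,2]),q[m][:,2].std())
p=P["top"].reshape(-1,3)
m=(p[:,2]>100)&(p[:,0]>380)&(p[:,0]<760)&(p[:,1]>60)&(p[:,1]<400); q=p[m]
for y in range(60,400,30):
    k=q[(q[:,1]>=y)&(q[:,1]<y+30)]
    if len(k): print(y,len(k),k.min(0).round(0),k[:,2].max().round(0))
```

```text
cap0 top 105 mean [658.8 221.2  59.3] rect [array([658.7, 221.4]), array([28.9, 30.3]), np.float64(1.7)]
cap0 side 49 mean [658.6 215.7  57.7] rect [array([659.3, 216.7]), array([31.4, 27.5]), np.float64(40.0)]
cap1 top 107 mean [ 472.6 -115.4   59.4] rect [array([ 472.4, -115.5]), array([28.5, 30.9]), np.float64(45.6)]
cap1 side 98 mean [ 472.9 -120.4   57.7] rect [array([ 473.3, -118.9]), array([29.4, 28.3]), np.float64(65.4)]
glue top 91 mean [ 422.9 -236.2   83.8] rect [array([ 422.9, -236.8]), array([27.2, 23.7]), np.float64(89.1)]
glue side 109 mean [ 423.3 -241.1   82.1] rect [array([ 424.3, -239.6]), array([26.8, 25.1]), np.float64(66.3)]
roll top 344 mean [ 558.2 -417.4   56.6] rect [array([ 558.4, -418.2]), array([56.4, 56.9]), np.float64(3.4)]
roll side 510 mean [ 557.9 -421.8   55.3] rect [array([ 558.8, -420.9]), array([56.9, 56.9]), np.float64(70.3)]
stamp top 240 mean [422.8 -26.9  76.5] rect [array([423.1, -27.1]), array([34.3, 47.8]), np.float64(0.8)]
stamp side 170 mean [423.  -33.4  74.9] rect [array([424.1, -31.2]), array([33.1, 51.2]), np.float64(0.3)]
purpA top 
[... 642 characters left out ...]
[455.5, 122.5]), array([193.4, 135.9]), np.float64(89.0)]
t2 top 205 [[443.0, 288.0], [473.0, 345.0], [512.0, 397.0]] [array([477. , 343.5]), array([ 67.1, 111.3]), np.float64(2.8)]
desk z 0.10605125260178738 2.710033222333688
cork side 235 [ 500.5 -339.6   19.9] [array([ 496.8, -343.3]), array([103.4, 113.7]), np.float64(69.1)]
[-0.74577012 -0.66620337] 38.99122668145503
t3 side 410 [[391.0, 63.0], [473.0, 153.0], [525.0, 217.0]] [array([457.4, 141. ]), array([159.7, 137. ]), np.float64(88.8)]
t2 side 109 [[445.0, 284.0], [478.0, 333.0], [514.0, 395.0]] [array([479.2, 339.8]), array([ 69.2, 113.3]), np.float64(2.7)]
desk z -1.220906255070247 2.2541483055209732
60 2635 [640.  60. 101.] 615.0
```

Run:
```python
from h import *
k=np.ones((3,3),np.uint8)
for n in("top","side"):
    P=np.load(n+"_P.npy"); I=np.load(n+"_I.npy").astype(int)
    def cc(m,lbl):
        c,l,s,_=cv2.connectedComponentsWithStats(m.astype(np.uint8)); i=1+s[1:,4].argmax(); q=P[l==i]
        print(lbl,n,len(q),q.mean(0).round(1),[np.round(a,1) for a in cv2.minAreaRect(q[:,:2].astype(np.float32))])
        print("  dir",np.linalg.svd(q[:,:2]-q[:,:2].mean(0),full_matrices=False)[2][0].round(3))
    def box(x0,x1,y0,y1): return (P[...,0]>x0)&(P[...,0]<x1)&(P[...,1]>y0)&(P[...,1]<y1)
    cc(box(440,550,-400,-265)&(P[...,2]>14),"cork")
    sat=I.max(-1)-I.min(-1)
    g=(sat<28)&(I.max(-1)<135)
    cc(box(370,545,30,240)&g&(P[...,2]<25),"t3"); cc(box(425,530,255,410)&g&(P[...,2]<25),"t2")
```

```text
cork top 178 [ 492.1 -332.    20.9] [array([ 494.5, -336.5]), array([110.4,  23.6]), np.float64(73.1)]
  dir [0.34 0.94]
t3 top 2549 [457.5 143.6   5.3] [array([458.2, 145.6]), array([157.1, 135.8]), np.float64(89.2)]
  dir [ 0.024 -1.   ]
t2 top 986 [479.2 349.1   4.9] [array([478.6, 348.9]), array([ 69.7, 122.5]), np.float64(1.1)]
  dir [ 0.055 -0.998]
cork side 211 [ 489.9 -342.1   19.9] [array([ 490.5, -341.4]), array([102.6,  12. ]), np.float64(70.4)]
  dir [-0.331 -0.944]
t3 side 1413 [458.3 143.6   4.8] [array([456.8, 151.3]), array([177.1, 135.2]), np.float64(89.5)]
  dir [ 0.099 -0.995]
t2 side 394 [478.8 344.6   5. ] [array([477.4, 346.3]), array([ 65.9, 127.5]), np.float64(1.7)]
  dir [ 0.068 -0.998]
```

The side view shows the capsules at (328,147) and (318,228), the glue stick at (320,263), the corkscrew at (366,297) and the till roll at (411,308). I have positions for all of them, so I'll turn the tool square first.

>>> apply_moves([
  {"claw": -1, "delta_pos": [0, 0, 0], "yaw": 0.16},
  {"claw": -1, "delta_pos": [0, 0, 0], "yaw": 0.16},
  {"claw": -1, "delta_pos": [0, 0, 0], "yaw": 0.16},
  {"claw": -1, "delta_pos": [0, 0, 0], "yaw": 0.16},
  {"claw": -1, "delta_pos": [0, 0, 0], "yaw": 0.16},
  {"claw": -1, "delta_pos": [0, 0, 0], "yaw": 0.16},
  {"claw": -1, "delta_pos": [0, 0, 0], "yaw": 0.16},
  {"claw": -1, "delta_pos": [0, 0, 0], "yaw": 0.021},
], grip_force=40)

```text
clock: 1.15
eef_pos: [260.4, 568.1, 404.4]
tcp_rot: [-3.141, 0.0, 1.571]
contact_force: [0.4, -0.9, 0.4]
opening: 0.997
grasp_force: 0.0
```

>>> apply_moves([
  {"claw": -1, "delta_pos": [-5, 2, 0], "yaw": 0},
  {"claw": -1, "delta_pos": [-5, 2, 0], "yaw": 0},
  {"claw": -1, "delta_pos": [-5, 2, 0], "yaw": 0},
  {"claw": -1, "delta_pos": [-5, 2, 0], "yaw": 0},
  {"claw": -1, "delta_pos": [-5, 2, 0], "yaw": 0},
  {"claw": -1, "delta_pos": [-5, 2, 0], "yaw": 0},
  {"claw": -1, "delta_pos": [-5, 2, 0], "yaw": 0},
  {"claw": -1, "delta_pos": [-5, 2, 0], "yaw": 0},
])

```text
clock: 2.15
eef_pos: [420.8, 166.5, 404.9]
tcp_rot: [3.141, -0.0, 1.574]
contact_force: [1.4, 0.6, -0.6]
opening: 1.002
grasp_force: 0.0
```

>>> apply_moves([
  {"claw": -1, "delta_pos": [-5.5, 1, 0], "yaw": 0},
  {"claw": -1, "delta_pos": [-5.5, 1, 0], "yaw": 0},
  {"claw": -1, "delta_pos": [-5.5, 1, 0], "yaw": 0},
  {"claw": -1, "delta_pos": [-5.5, 1, 0], "yaw": 0},
  {"claw": -1, "delta_pos": [-5.5, 1, 0], "yaw": 0},
  {"claw": -1, "delta_pos": [-5.5, 1, 0], "yaw": 0},
  {"claw": -1, "delta_pos": [-5.5, 0.5, 0], "yaw": 0},
  {"claw": -1, "delta_pos": [-5.5, 0.5, 0], "yaw": 0},
])

```text
clock: 3.15
eef_pos: [490.3, -273.8, 404.7]
tcp_rot: [3.141, -0.0, 1.574]
contact_force: [1.0, 1.0, 0.9]
opening: 0.998
grasp_force: 0.0
```

>>> apply_moves([
  {"claw": 0, "delta_pos": [-3.5, 0, 3], "yaw": 0},
  {"claw": 0, "delta_pos": [-3, 0, 3], "yaw": 0},
  {"claw": 0, "delta_pos": [0, 0, 3], "yaw": 0.171},
  {"claw": 0, "delta_pos": [0, 0, 3], "yaw": 0.171},
  {"claw": 0, "delta_pos": [0, 0, 3], "yaw": 0},
  {"claw": 0, "delta_pos": [0, 0, 2.5], "yaw": 0},
  {"claw": 0, "delta_pos": [0, 0, 0], "yaw": 0},
  {"claw": 0, "delta_pos": [0, 0, 0], "yaw": 0},
])

```text
clock: 4.15
eef_pos: [490.8, -337.1, 230.5]
tcp_rot: [3.141, 0.0, 1.23]
contact_force: [0.5, 0.4, -0.1]
opening: 0.501
grasp_force: 0.0
```

Run:
```python
from h import *
f=r.grab_frame("side"); cv2.imwrite("pics/s1.png",cv2.resize(f["img"][180:340,260:480],(770,560),interpolation=cv2.INTER_CUBIC))
```

```text
(no output)
```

View pics/s1.png

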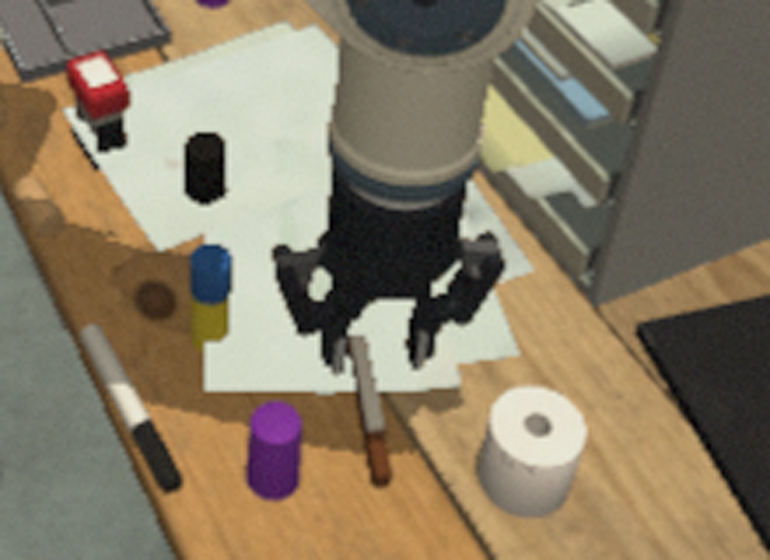

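The open fingers, at (340,355) and (420,350) in the crop, straddle the corkscrew. I'll go down and grip.

>>> apply_moves([
  {"claw": 0, "delta_pos": [0, 0, 2], "yaw": 0},
  {"claw": 0, "delta_pos": [0, 0, 1.5], "yaw": 0},
  {"claw": 0, "delta_pos": [0, 0, 1], "yaw": 0},
  {"claw": 0, "delta_pos": [0, 0, 0.3], "yaw": 0},
  {"claw": 1, "delta_pos": [0, 0, 0], "yaw": 0},
  {"claw": 1, "delta_pos": [0, 0, 0], "yaw": 0},
  {"claw": 1, "delta_pos": [0, 0, 0], "yaw": 0},
  {"claw": 1, "delta_pos": [0, 0, 0], "yaw": 0},
])

```text
clock: 5.2
eef_pos: [490.6, -337.0, 182.1]
tcp_rot: [3.141, 0.0, 1.229]
contact_force: [0.9, 0.1, 2.1]
opening: 0.129
grasp_force: 40.6
```

>>> apply_moves([
  {"claw": 1, "delta_pos": [0, 0, 0], "yaw": 0},
  {"claw": 1, "delta_pos": [0, 0, -1], "yaw": 0},
  {"claw": 1, "delta_pos": [0, 0, -2], "yaw": 0},
  {"claw": 1, "delta_pos": [0, 0, -3], "yaw": 0},
  {"claw": 1, "delta_pos": [0, 0, -3], "yaw": 0},
  {"claw": 1, "delta_pos": [0, 0, -3], "yaw": 0},
  {"claw": 1, "delta_pos": [0, 0, 0], "yaw": -0.158},
  {"claw": 1, "delta_pos": [0, 0, 0], "yaw": -0.158},
])

```text
clock: 6.2
eef_pos: [490.5, -336.9, 303.8]
tcp_rot: [3.14, 0.001, 1.55]
contact_force: [-0.2, -0.1, -1.9]
opening: 0.131
grasp_force: 40.3
```

>>> apply_moves([
  {"claw": 1, "delta_pos": [3, -0.9, 0], "yaw": 0},
  {"claw": 1, "delta_pos": [5, -0.9, 0], "yaw": 0},
  {"claw": 1, "delta_pos": [5, -0.9, 0], "yaw": 0},
  {"claw": 1, "delta_pos": [5, -0.9, 0], "yaw": 0},
  {"claw": 1, "delta_pos": [5, -0.9, 0], "yaw": 0},
  {"claw": 1, "delta_pos": [5, -0.9, 0], "yaw": 0},
  {"claw": 1, "delta_pos": [5, -0.9, 0], "yaw": 0},
  {"claw": 1, "delta_pos": [5, -0.9, 0], "yaw": 0},
])

```text
clock: 7.2
eef_pos: [427.9, 46.4, 303.0]
tcp_rot: [3.14, -0.0, 1.545]
contact_force: [0.7, -0.7, -0.9]
opening: 0.125
grasp_force: 40.3
```

>>> apply_moves([
  {"claw": 1, "delta_pos": [5, -0.9, 0], "yaw": 0},
  {"claw": 1, "delta_pos": [4, -0.5, 0], "yaw": 0},
  {"claw": 1, "delta_pos": [1, 0, 1.5], "yaw": 0},
  {"claw": 1, "delta_pos": [0, 0, 3], "yaw": 0},
  {"claw": 1, "delta_pos": [0, 0, 2], "yaw": 0},
  {"claw": 1, "delta_pos": [0, 0, 1], "yaw": 0},
  {"claw": 1, "delta_pos": [0, 0, 0], "yaw": 0},
  {"claw": 1, "delta_pos": [0, 0, 0], "yaw": 0},
])

```text
clock: 8.2
eef_pos: [417.3, 145.1, 227.3]
tcp_rot: [3.141, -0.0, 1.544]
contact_force: [-0.2, -0.5, -0.8]
opening: 0.13
grasp_force: 40.3
```

Run:
```python
from h import *
a=r.grab_frame("side")["img"][135:235,220:340]; b=r.grab_frame("top")["img"][180:280,200:320]
cv2.imwrite("pics/s2.png",cv2.resize(np.hstack([a,b]),(800,333),interpolation=cv2.INTER_CUBIC))
```

```text
(no output)
```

View pics/s2.png

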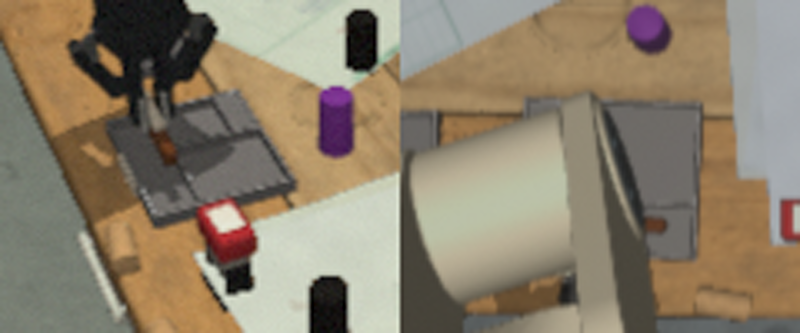

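The corkscrew end, at (655,225) in the crop, is over the long compartment but may sit off-centre along y. I'll measure it in both cameras.

Run:
```python
from h import *
for n in("top","side"):
    f=r.grab_frame(n);P=pts(f);I=f["img"].astype(int)
    m=(P[...,0]>385)&(P[...,0]<445)&(P[...,1]>60)&(P[...,1]<135)&(P[...,2]>33)&(P[...,2]<80)
    q=P[m]; print(n,len(q),q.min(0).round(1),q.mean(0).round(1),q.max(0).round(1))
```

```text
top 27 [412.4  90.2  59.5] [416.6  98.1  62.2] [420.6 106.6  65.5]
side 104 [400.6  86.8  47.3] [417.4 115.3  61.9] [436.5 135.   79.9]
```

>>> apply_moves([
  {"claw": 1, "delta_pos": [0.1, -0.15, 1.5], "yaw": 0},
  {"claw": 1, "delta_pos": [0, 0, 1.2], "yaw": 0},
  {"claw": 1, "delta_pos": [0, 0, 0.7], "yaw": 0},
  {"claw": 1, "delta_pos": [0, 0, 0.45], "yaw": 0},
  {"claw": 1, "delta_pos": [0, 0, 0.1], "yaw": 0},
  {"claw": 1, "delta_pos": [0, 0, 0], "yaw": 0},
])

```text
clock: 9.15
eef_pos: [415.6, 146.3, 187.3]
tcp_rot: [3.141, -0.0, 1.545]
contact_force: [0.6, -0.3, -1.0]
opening: 0.13
grasp_force: 40.3
```

>>> apply_moves([
  {"claw": 1, "delta_pos": [0, 0, 0.1], "yaw": 0},
  {"claw": 1, "delta_pos": [0, 0, 0.08], "yaw": 0},
  {"claw": 0.5, "delta_pos": [0, 0, 0], "yaw": 0},
  {"claw": 0.3, "delta_pos": [0, 0, 0], "yaw": 0},
  {"claw": 0.3, "delta_pos": [0, 0, 0], "yaw": 0},
  {"claw": 0.3, "delta_pos": [0, 0, -1.5], "yaw": 0},
  {"claw": 0, "delta_pos": [0, 0, -3], "yaw": 0},
  {"claw": 0, "delta_pos": [0, 0, -5], "yaw": 0},
])

```text
clock: 10.15
eef_pos: [415.1, 146.1, 281.2]
tcp_rot: [-3.14, 0.001, 1.545]
contact_force: [1.3, 0.1, -0.1]
opening: 0.501
grasp_force: 0.0
```

>>> apply_moves([
  {"claw": -1, "delta_pos": [0, 0, -2.5], "yaw": -0.026},
  {"claw": -1, "delta_pos": [-5, 0.5, -2], "yaw": 0},
  {"claw": -1, "delta_pos": [-6, 0.5, 0], "yaw": 0},
  {"claw": -1, "delta_pos": [-6, 0.5, 0], "yaw": 0},
  {"claw": -1, "delta_pos": [-6, 1, 0], "yaw": 0},
  {"claw": -1, "delta_pos": [-6, 1, 0], "yaw": 0},
  {"claw": -1, "delta_pos": [-6, 1, 0], "yaw": 0},
  {"claw": -1, "delta_pos": [-6, 1, 0], "yaw": 0},
])

```text
clock: 11.15
eef_pos: [470.4, -266.0, 326.6]
tcp_rot: [3.14, 0.001, 1.57]
contact_force: [1.2, -0.3, -0.0]
opening: 0.998
grasp_force: 0.0
```

>>> apply_moves([
  {"claw": -1, "delta_pos": [-6, 1, 0], "yaw": 0},
  {"claw": -1, "delta_pos": [-5, 1.5, 0], "yaw": 0},
  {"claw": -1, "delta_pos": [-3, 2, 0], "yaw": 0},
  {"claw": -1, "delta_pos": [-1.5, 2, 0], "yaw": 0},
  {"claw": -1, "delta_pos": [0, 2, 2], "yaw": 0},
  {"claw": -1, "delta_pos": [0, 0.3, 2], "yaw": 0},
  {"claw": -1, "delta_pos": [0, 0, 0], "yaw": 0},
  {"claw": -1, "delta_pos": [0, 0, 0], "yaw": 0},
])

```text
clock: 12.15
eef_pos: [558.0, -418.6, 285.9]
tcp_rot: [-3.141, 0.0, 1.571]
contact_force: [-0.6, 0.2, -0.0]
opening: 0.999
grasp_force: 0.0
```

>>> apply_moves([
  {"claw": -1, "delta_pos": [0, 0, 3], "yaw": 0},
  {"claw": -1, "delta_pos": [0, 0, 3], "yaw": 0},
  {"claw": -1, "delta_pos": [0, 0, 2], "yaw": 0},
  {"claw": -1, "delta_pos": [0, 0, 1.3], "yaw": 0},
  {"claw": 1, "delta_pos": [0, 0, 0], "yaw": 0},
  {"claw": 1, "delta_pos": [0, 0, 0], "yaw": 0},
  {"claw": 1, "delta_pos": [0, 0, 0], "yaw": 0},
  {"claw": 1, "delta_pos": [0, 0, 0], "yaw": 0},
])

```text
clock: 13.15
eef_pos: [558.8, -419.0, 193.3]
tcp_rot: [3.14, 0.001, 1.571]
contact_force: [-0.6, -0.2, 4.4]
opening: 0.67
grasp_force: 43.0
```

>>> apply_moves([
  {"claw": 1, "delta_pos": [0, 0, -1], "yaw": 0},
  {"claw": 1, "delta_pos": [0, 0, -3], "yaw": 0},
  {"claw": 1, "delta_pos": [0, 0, -4], "yaw": 0},
  {"claw": 1, "delta_pos": [0, -2, -4], "yaw": 0},
  {"claw": 1, "delta_pos": [0, -3, 0], "yaw": 0},
  {"claw": 1, "delta_pos": [3, -2.9, 0], "yaw": 0},
  {"claw": 1, "delta_pos": [4, 0, 0], "yaw": 0},
  {"claw": 1, "delta_pos": [5, 0, 0], "yaw": 0},
])

```text
clock: 14.15
eef_pos: [478.9, -298.1, 313.1]
tcp_rot: [3.141, 0.0, 1.569]
contact_force: [0.3, 0.3, -2.1]
opening: 0.667
grasp_force: 43.2
```

>>> apply_moves([
  {"claw": 1, "delta_pos": [5, 0, 0], "yaw": 0},
  {"claw": 1, "delta_pos": [6, 0, 0], "yaw": 0},
  {"claw": 1, "delta_pos": [6, 0, 0], "yaw": 0},
  {"claw": 1, "delta_pos": [6, 0, 0], "yaw": 0},
  {"claw": 1, "delta_pos": [6, 0, 0], "yaw": 0},
  {"claw": 1, "delta_pos": [6, 0, 0], "yaw": 0},
  {"claw": 1, "delta_pos": [4, 0, 0], "yaw": 0},
  {"claw": 1, "delta_pos": [2, 0, 0], "yaw": 0},
])

```text
clock: 15.15
eef_pos: [479.2, 113.4, 313.0]
tcp_rot: [3.141, -0.0, 1.573]
contact_force: [0.8, -1.1, -1.5]
opening: 0.67
grasp_force: 43.2
```

>>> apply_moves([
  {"claw": 1, "delta_pos": [0, 0, 3], "yaw": 0},
  {"claw": 1, "delta_pos": [0, 0, 3], "yaw": 0},
  {"claw": 1, "delta_pos": [0, 0, 2], "yaw": 0},
  {"claw": 1, "delta_pos": [0, 0, 0], "yaw": 0},
  {"claw": 1, "delta_pos": [0, 0, 0], "yaw": 0},
])

```text
clock: 15.78
eef_pos: [479.8, 111.3, 233.3]
tcp_rot: [3.141, -0.0, 1.571]
contact_force: [-0.5, 0.2, -1.0]
opening: 0.668
grasp_force: 43.2
```

Run:
```python
from h import *
a=r.grab_frame("side")["img"][135:235,220:340]; b=r.grab_frame("top")["img"][180:280,200:320]
cv2.imwrite("pics/s3.png",cv2.resize(np.hstack([a,b]),(800,333),interpolation=cv2.INTER_CUBIC))
```

```text
(no output)
```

View pics/s3.png

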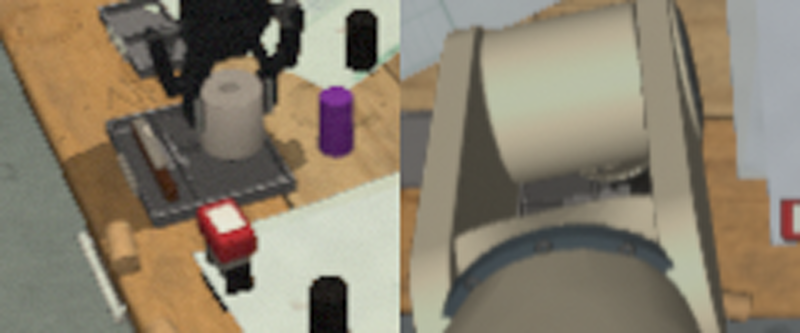

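The corkscrew lies in the long compartment, around (155,160) in the crop, and the till roll hangs over the large square. I'll lower it.

>>> apply_moves([
  {"claw": 1, "delta_pos": [0.1, 0, 1.5], "yaw": 0},
  {"claw": 1, "delta_pos": [0, 0, 1.2], "yaw": 0},
  {"claw": 1, "delta_pos": [0, 0, 0.7], "yaw": 0},
  {"claw": 1, "delta_pos": [0, 0, 0.2], "yaw": 0},
  {"claw": 1, "delta_pos": [0, 0, 0.1], "yaw": 0},
  {"claw": 1, "delta_pos": [0, 0, 0], "yaw": 0},
])

```text
clock: 16.62
eef_pos: [479.0, 112.2, 196.2]
tcp_rot: [-3.14, 0.0, 1.571]
contact_force: [-7.3, -1.3, 20.7]
opening: 0.67
grasp_force: 45.5
```

>>> apply_moves([
  {"claw": -0.4, "delta_pos": [0, 0, 0], "yaw": 0},
  {"claw": -0.55, "delta_pos": [0, 0, 0], "yaw": 0},
  {"claw": -0.55, "delta_pos": [0, 0, 0], "yaw": 0},
  {"claw": -0.55, "delta_pos": [0, 0, 0], "yaw": 0},
  {"claw": -0.55, "delta_pos": [0, 0, -2], "yaw": 0},
  {"claw": -0.55, "delta_pos": [0, 0, -4], "yaw": 0},
  {"claw": -0.55, "delta_pos": [0, 0, -5], "yaw": 0},
  {"claw": -0.55, "delta_pos": [0, 0, -2], "yaw": 0},
])

```text
clock: 17.62
eef_pos: [480.1, 112.4, 328.1]
tcp_rot: [3.138, -0.001, 1.571]
contact_force: [-0.4, 0.2, 0.1]
opening: 0.777
grasp_force: 0.0
```

>>> apply_moves([
  {"claw": -0.4, "delta_pos": [-5, 0, 0], "yaw": 0},
  {"claw": -0.4, "delta_pos": [-6, -0.3, 0], "yaw": 0},
  {"claw": -0.4, "delta_pos": [-6, -0.4, 0], "yaw": 0},
  {"claw": -0.4, "delta_pos": [-4, 0, 0], "yaw": 0},
  {"claw": -0.4, "delta_pos": [-1.9, 0, 1], "yaw": 0},
  {"claw": -0.4, "delta_pos": [0, 0, 3], "yaw": 0},
  {"claw": -0.4, "delta_pos": [0, 0, 3], "yaw": 0},
  {"claw": -0.4, "delta_pos": [0, 0, 0], "yaw": 0},
])

```text
clock: 18.62
eef_pos: [471.5, -116.6, 253.7]
tcp_rot: [-3.137, -0.001, 1.571]
contact_force: [-0.4, -0.1, -0.2]
opening: 0.702
grasp_force: 0.0
```

>>> apply_moves([
  {"claw": -0.4, "delta_pos": [0, 0, 3], "yaw": 0},
  {"claw": -0.4, "delta_pos": [0, 0, 2], "yaw": 0},
  {"claw": -0.4, "delta_pos": [0, 0, 1.3], "yaw": 0},
  {"claw": -0.4, "delta_pos": [0, 0, 0], "yaw": 0},
  {"claw": 1, "delta_pos": [0, 0, 0], "yaw": 0},
  {"claw": 1, "delta_pos": [0, 0, 0], "yaw": 0},
  {"claw": 1, "delta_pos": [0, 0, 0], "yaw": 0},
  {"claw": 1, "delta_pos": [0, 0, 0], "yaw": 0},
], grip_force=25)

```text
clock: 19.62
eef_pos: [472.9, -116.8, 193.4]
tcp_rot: [3.14, 0.0, 1.571]
contact_force: [-1.2, 0.7, 5.6]
opening: 0.375
grasp_force: 24.6
```

>>> apply_moves([
  {"claw": 1, "delta_pos": [0, 0, -1], "yaw": 0},
  {"claw": 1, "delta_pos": [0, 0, -3], "yaw": 0},
  {"claw": 1, "delta_pos": [0, 0, -4], "yaw": 0},
  {"claw": 1, "delta_pos": [2, 0, -4], "yaw": 0},
  {"claw": 1, "delta_pos": [5, 0, 0], "yaw": 0},
  {"claw": 1, "delta_pos": [6, 0, 0], "yaw": 0},
  {"claw": 1, "delta_pos": [6, 0, 0], "yaw": 0},
  {"claw": 1, "delta_pos": [5, 0, 0], "yaw": 0},
])

```text
clock: 20.62
eef_pos: [472.1, 125.3, 313.5]
tcp_rot: [3.14, -0.0, 1.571]
contact_force: [0.9, -0.6, -0.2]
opening: 0.372
grasp_force: 25.2
```

>>> apply_moves([
  {"claw": 1, "delta_pos": [4, -0.4, 0], "yaw": 0},
  {"claw": 1, "delta_pos": [2.5, 0, 0], "yaw": 0},
  {"claw": 1, "delta_pos": [0, 0, 2], "yaw": 0},
  {"claw": 1, "delta_pos": [0, 0, 3], "yaw": 0},
  {"claw": 1, "delta_pos": [0, 0, 3], "yaw": 0},
  {"claw": 1, "delta_pos": [0, 0, 0], "yaw": 0},
  {"claw": 1, "delta_pos": [0, 0, 0], "yaw": 0},
])

```text
clock: 21.5
eef_pos: [468.9, 188.4, 233.6]
tcp_rot: [3.141, -0.0, 1.571]
contact_force: [0.0, 0.0, 0.4]
opening: 0.376
grasp_force: 25.2
```

Run:
```python
from h import *
a=r.grab_frame("side")["img"][110:230,220:380]
cv2.imwrite("pics/s4.png",cv2.resize(a,(640,480),interpolation=cv2.INTER_CUBIC))
```

```text
(no output)
```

View pics/s4.png

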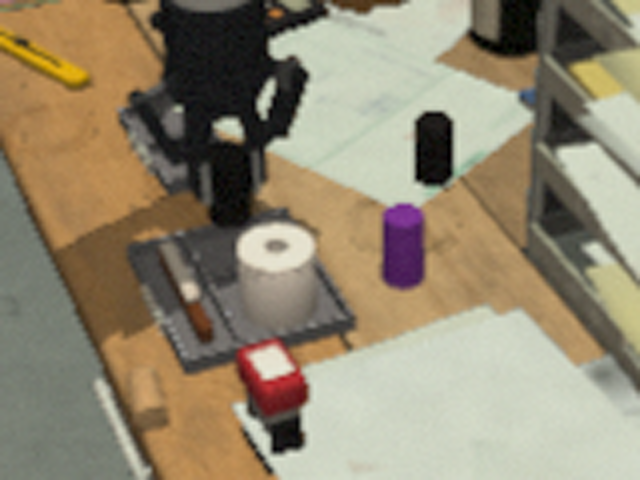

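The till roll stands in the large square at (277,275), the corkscrew lies at (185,290), and the capsule hangs over the small square at (230,185). I'll lower the capsule.

>>> apply_moves([
  {"claw": 1, "delta_pos": [0, 0, 1.5], "yaw": 0},
  {"claw": 1, "delta_pos": [0, 0, 1.2], "yaw": 0},
  {"claw": 1, "delta_pos": [0, 0, 0.6], "yaw": 0},
  {"claw": 1, "delta_pos": [0, 0, 0.3], "yaw": 0},
  {"claw": 1, "delta_pos": [0, 0, 0.1], "yaw": 0},
  {"claw": 1, "delta_pos": [0, 0, 0], "yaw": 0},
])

```text
clock: 22.3
eef_pos: [468.2, 188.2, 196.3]
tcp_rot: [-3.141, 0.0, 1.571]
contact_force: [-6.3, -2.7, 17.7]
opening: 0.372
grasp_force: 27.1
```

>>> apply_moves([
  {"claw": 0.1, "delta_pos": [0, 0, 0], "yaw": 0},
  {"claw": -0.2, "delta_pos": [0, 0, 0], "yaw": 0},
  {"claw": -0.2, "delta_pos": [0, 0, 0], "yaw": 0},
  {"claw": -0.2, "delta_pos": [0, 0, 0], "yaw": 0},
  {"claw": -0.2, "delta_pos": [0, 0, -2], "yaw": 0},
  {"claw": -0.2, "delta_pos": [0, 0, -4], "yaw": 0},
  {"claw": -0.2, "delta_pos": [0, 0, -5], "yaw": 0},
  {"claw": -0.2, "delta_pos": [0, 0, -2], "yaw": 0},
])

```text
clock: 23.3
eef_pos: [469.1, 188.5, 328.1]
tcp_rot: [3.138, -0.001, 1.571]
contact_force: [0.1, -0.3, -0.2]
opening: 0.596
grasp_force: 0.0
```

>>> apply_moves([
  {"claw": -0.4, "delta_pos": [1.5, 3, 0], "yaw": 0},
  {"claw": -0.4, "delta_pos": [1.6, 4, 0], "yaw": 0},
  {"claw": -0.4, "delta_pos": [0, 5, 0], "yaw": 0},
  {"claw": -0.4, "delta_pos": [0, 4, 0], "yaw": 0},
  {"claw": -0.4, "delta_pos": [0, 2, 2], "yaw": 0},
  {"claw": -0.4, "delta_pos": [0, 1, 3], "yaw": 0},
  {"claw": -0.4, "delta_pos": [0, 0, 2], "yaw": 0},
  {"claw": -0.4, "delta_pos": [0, 0, 0], "yaw": 0},
])

```text
clock: 24.3
eef_pos: [657.3, 219.0, 253.4]
tcp_rot: [-3.138, 0.001, 1.571]
contact_force: [-0.7, -0.0, 0.7]
opening: 0.701
grasp_force: 0.0
```

Run:
```python
from h import *
f=r.grab_frame("side"); a=f["img"][90:210,240:400]
cv2.imwrite("pics/s5.png",cv2.resize(a,(640,480),interpolation=cv2.INTER_CUBIC))
```

```text
(no output)
```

View pics/s5.png

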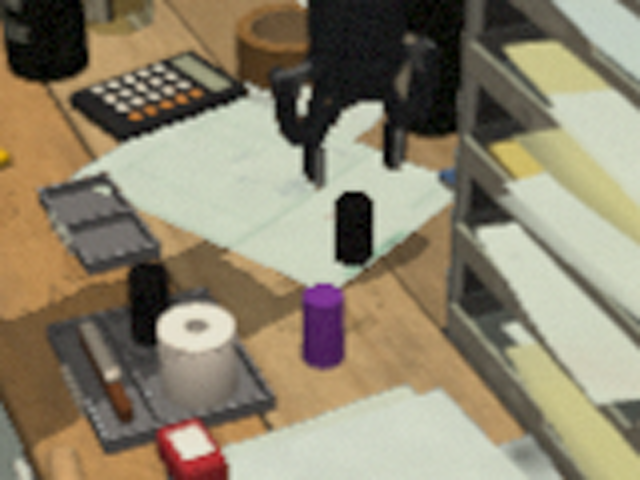

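The first kit is in place, and the fingers at (315,170) and (393,155) straddle the second capsule at (353,228). I'll go down.

>>> apply_moves([
  {"claw": -0.4, "delta_pos": [0, 0.1, 2], "yaw": 0},
  {"claw": -0.4, "delta_pos": [0, 0, 2], "yaw": 0},
  {"claw": -0.4, "delta_pos": [0, 0, 1.3], "yaw": 0},
  {"claw": -0.4, "delta_pos": [0, 0, 0.7], "yaw": 0},
  {"claw": 1, "delta_pos": [0, 0, 0], "yaw": 0},
  {"claw": 1, "delta_pos": [0, 0, 0], "yaw": 0},
  {"claw": 1, "delta_pos": [0, 0, 0], "yaw": 0},
  {"claw": 1, "delta_pos": [0, 0, 0], "yaw": 0},
])

```text
clock: 25.35
eef_pos: [659.6, 219.3, 195.8]
tcp_rot: [3.141, -0.0, 1.571]
contact_force: [-0.3, 0.4, -0.7]
opening: 0.365
grasp_force: 25.0
```

>>> apply_moves([
  {"claw": 1, "delta_pos": [0, 0, -1], "yaw": 0},
  {"claw": 1, "delta_pos": [0, 0, -3], "yaw": 0},
  {"claw": 1, "delta_pos": [0, 0, -4], "yaw": 0},
  {"claw": 1, "delta_pos": [2, -3, -4], "yaw": 0},
  {"claw": 1, "delta_pos": [3, -4, 0], "yaw": 0},
  {"claw": 1, "delta_pos": [4, -4, 0], "yaw": 0},
  {"claw": 1, "delta_pos": [4, -4, 0], "yaw": 0},
  {"claw": 1, "delta_pos": [2, -2, 0], "yaw": 0},
])

```text
clock: 26.35
eef_pos: [487.4, 370.9, 316.4]
tcp_rot: [3.141, -0.001, 1.572]
contact_force: [0.4, -0.4, 0.4]
opening: 0.367
grasp_force: 25.0
```

>>> apply_moves([
  {"claw": 1, "delta_pos": [0.8, -1.1, 0], "yaw": 0},
  {"claw": 1, "delta_pos": [0, 0, 3], "yaw": 0},
  {"claw": 1, "delta_pos": [0, 0, 4], "yaw": 0},
  {"claw": 1, "delta_pos": [0, 0, 3], "yaw": 0},
  {"claw": 1, "delta_pos": [0, 0, 1], "yaw": 0},
  {"claw": 1, "delta_pos": [0, 0, 0], "yaw": 0},
])

```text
clock: 27.1
eef_pos: [478.9, 377.0, 205.4]
tcp_rot: [-3.141, 0.0, 1.57]
contact_force: [0.3, -0.4, -0.5]
opening: 0.363
grasp_force: 25.0
```

>>> apply_moves([
  {"claw": 1, "delta_pos": [0, 0, 0.4], "yaw": 0},
  {"claw": 1, "delta_pos": [0, 0, 0.2], "yaw": 0},
  {"claw": 1, "delta_pos": [0, 0, 0], "yaw": 0},
  {"claw": 1, "delta_pos": [0, 0, 0], "yaw": 0},
])

```text
clock: 27.6
eef_pos: [478.5, 377.4, 199.7]
tcp_rot: [3.141, -0.0, 1.571]
contact_force: [0.8, -0.1, -0.5]
opening: 0.364
grasp_force: 25.0
```

>>> apply_moves([
  {"claw": 1, "delta_pos": [0, 0, 0.12], "yaw": 0},
  {"claw": 1, "delta_pos": [0, 0, 0], "yaw": 0},
  {"claw": 0.2, "delta_pos": [0, 0, 0], "yaw": 0},
  {"claw": -0.2, "delta_pos": [0, 0, 0], "yaw": 0},
  {"claw": -0.2, "delta_pos": [0, 0, 0], "yaw": 0},
  {"claw": -0.2, "delta_pos": [0, 0, -2], "yaw": 0},
  {"claw": -0.2, "delta_pos": [0, 0, -4], "yaw": 0},
  {"claw": -0.2, "delta_pos": [0, 0, -6], "yaw": 0},
])

```text
clock: 28.6
eef_pos: [478.0, 376.9, 319.3]
tcp_rot: [-3.14, 0.001, 1.571]
contact_force: [0.7, 0.8, -0.3]
opening: 0.6
grasp_force: 0.0
```

>>> apply_moves([
  {"claw": -0.4, "delta_pos": [-4, 0, -1], "yaw": 0},
  {"claw": -0.4, "delta_pos": [-6, -0.5, 0], "yaw": 0},
  {"claw": -0.4, "delta_pos": [-6, -0.5, 0], "yaw": 0},
  {"claw": -0.4, "delta_pos": [-6, -0.5, 0], "yaw": 0},
  {"claw": -0.4, "delta_pos": [-6, -0.5, 0], "yaw": 0},
  {"claw": -0.4, "delta_pos": [-6, -0.5, 0], "yaw": 0},
  {"claw": -0.4, "delta_pos": [-6, -0.5, 0], "yaw": 0},
  {"claw": -0.4, "delta_pos": [-6, -0.5, 0], "yaw": 0},
])

```text
clock: 29.6
eef_pos: [443.1, -84.6, 329.7]
tcp_rot: [3.139, 0.0, 1.571]
contact_force: [-0.3, 0.6, 0.0]
opening: 0.7
grasp_force: 0.0
```

>>> apply_moves([
  {"claw": -0.4, "delta_pos": [-6, -0.5, 0], "yaw": 0},
  {"claw": -0.4, "delta_pos": [-5, -0.5, 0], "yaw": 0},
  {"claw": -0.4, "delta_pos": [-3, -0.5, 0], "yaw": 0},
  {"claw": -0.4, "delta_pos": [-1.5, 0, 0], "yaw": 0},
  {"claw": -0.4, "delta_pos": [0, 0, 2], "yaw": 0},
  {"claw": -0.4, "delta_pos": [0, 0, 2], "yaw": 0},
  {"claw": -0.4, "delta_pos": [0, 0, 0], "yaw": 0},
  {"claw": -0.4, "delta_pos": [0, 0, 0], "yaw": 0},
])

```text
clock: 30.6
eef_pos: [428.9, -237.5, 289.0]
tcp_rot: [3.141, 0.0, 1.571]
contact_force: [0.1, -0.3, 0.2]
opening: 0.702
grasp_force: 0.0
```

>>> apply_moves([
  {"claw": -0.4, "delta_pos": [0, -0.5, 1], "yaw": 0},
  {"claw": -0.4, "delta_pos": [0, 0, 3], "yaw": 0},
  {"claw": -0.4, "delta_pos": [0, 0, 3], "yaw": 0},
  {"claw": -0.4, "delta_pos": [0, 0, 1.4], "yaw": 0},
  {"claw": -0.4, "delta_pos": [0, 0, 0], "yaw": 0},
  {"claw": 1, "delta_pos": [0, 0, 0], "yaw": 0},
  {"claw": 1, "delta_pos": [0, 0, 0], "yaw": 0},
  {"claw": 1, "delta_pos": [0, 0, 0], "yaw": 0},
])

```text
clock: 31.6
eef_pos: [423.8, -237.9, 205.1]
tcp_rot: [3.14, 0.001, 1.571]
contact_force: [-1.0, -0.5, 7.1]
opening: 0.323
grasp_force: 24.5
```

>>> apply_moves([
  {"claw": 1, "delta_pos": [0, 0, 0], "yaw": 0},
  {"claw": 1, "delta_pos": [0, 0, -1], "yaw": 0},
  {"claw": 1, "delta_pos": [0, 0, -3], "yaw": 0},
  {"claw": 1, "delta_pos": [0, 0, -4], "yaw": 0},
  {"claw": 1, "delta_pos": [2, 0, -4], "yaw": 0},
  {"claw": 1, "delta_pos": [4, 0.8, 0], "yaw": 0},
  {"claw": 1, "delta_pos": [6, 0.8, 0], "yaw": 0},
  {"claw": 1, "delta_pos": [6, 0.8, 0], "yaw": 0},
])

```text
clock: 32.6
eef_pos: [447.4, -56.2, 325.1]
tcp_rot: [3.14, 0.0, 1.57]
contact_force: [0.5, 0.3, -0.2]
opening: 0.321
grasp_force: 24.7
```

>>> apply_moves([
  {"claw": 1, "delta_pos": [6, 0.8, 0], "yaw": 0},
  {"claw": 1, "delta_pos": [6, 0.8, 0], "yaw": 0},
  {"claw": 1, "delta_pos": [6, 0.8, 0], "yaw": 0},
  {"claw": 1, "delta_pos": [6, 0.8, 0], "yaw": 0},
  {"claw": 1, "delta_pos": [6, 0, 0], "yaw": 0},
  {"claw": 1, "delta_pos": [5, 0, 0], "yaw": 0},
  {"claw": 1, "delta_pos": [2.4, 0, 0], "yaw": 0},
  {"claw": 1, "delta_pos": [0, 0, 1], "yaw": 0},
])

```text
clock: 33.6
eef_pos: [479.5, 317.3, 314.8]
tcp_rot: [3.14, -0.001, 1.573]
contact_force: [-0.1, -0.1, 0.1]
opening: 0.324
grasp_force: 24.7
```

>>> apply_moves([
  {"claw": 1, "delta_pos": [0, 0, 3], "yaw": 0},
  {"claw": 1, "delta_pos": [0, 0, 3], "yaw": 0},
  {"claw": 1, "delta_pos": [0, 0, 2], "yaw": 0},
  {"claw": 1, "delta_pos": [0, 0, 1], "yaw": 0},
  {"claw": 1, "delta_pos": [0, 0, 0], "yaw": 0},
  {"claw": 1, "delta_pos": [0, 0, 0], "yaw": 0},
])

```text
clock: 34.35
eef_pos: [479.9, 316.1, 224.9]
tcp_rot: [3.141, -0.001, 1.57]
contact_force: [1.0, 0.5, -0.8]
opening: 0.319
grasp_force: 24.7
```

Run:
```python
from h import *
f=r.grab_frame("side"); a=f["img"][90:210,220:380]
cv2.imwrite("pics/s6.png",cv2.resize(a,(640,480),interpolation=cv2.INTER_CUBIC))
```

```text
(no output)
```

View pics/s6.png

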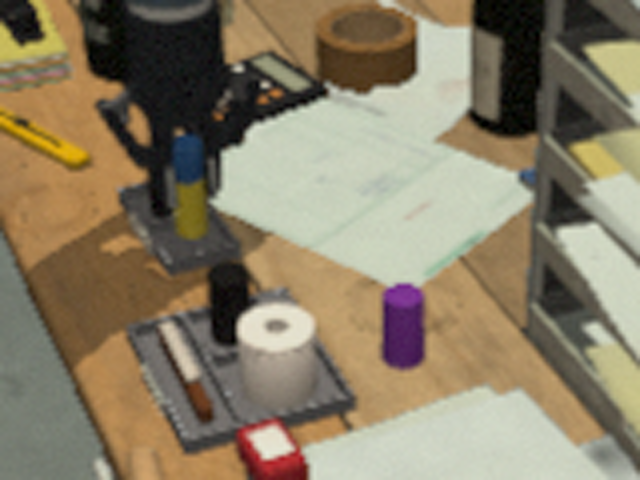

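The glue stick at (190,195) hangs over the free compartment of tray_two, so I'll lower and release it.

>>> apply_moves([
  {"claw": 1, "delta_pos": [0, 0, 0.8], "yaw": 0},
  {"claw": 1, "delta_pos": [0, 0, 0.5], "yaw": 0},
  {"claw": 1, "delta_pos": [0, 0, 0.25], "yaw": 0},
  {"claw": 1, "delta_pos": [0, 0, 0.12], "yaw": 0},
  {"claw": 1, "delta_pos": [0, 0, 0], "yaw": 0},
])

```text
clock: 35.02
eef_pos: [479.3, 316.4, 208.1]
tcp_rot: [-3.141, -0.0, 1.571]
contact_force: [-3.8, -0.2, 8.8]
opening: 0.321
grasp_force: 25.7
```

>>> apply_moves([
  {"claw": 0.3, "delta_pos": [0, 0, 0], "yaw": 0},
  {"claw": -0.1, "delta_pos": [0, 0, 0], "yaw": 0},
  {"claw": -0.2, "delta_pos": [0, 0, 0], "yaw": 0},
  {"claw": -0.2, "delta_pos": [0, 0, -2], "yaw": 0},
  {"claw": -0.2, "delta_pos": [0, 0, -4], "yaw": 0},
  {"claw": -0.2, "delta_pos": [0, 0, -5], "yaw": 0},
  {"claw": -0.2, "delta_pos": [0, 0, -5], "yaw": 0},
  {"claw": -0.2, "delta_pos": [0, 0, -3], "yaw": 0},
])

```text
clock: 36.02
eef_pos: [479.7, 316.4, 400.2]
tcp_rot: [3.139, -0.002, 1.571]
contact_force: [-0.1, 0.1, -0.7]
opening: 0.597
grasp_force: 0.0
```

>>> apply_moves([
  {"claw": -0.2, "delta_pos": [5, -2, 0], "yaw": 0},
  {"claw": -0.2, "delta_pos": [5, -3, 0], "yaw": 0},
  {"claw": -0.2, "delta_pos": [5, -3, 0], "yaw": 0},
  {"claw": -0.2, "delta_pos": [5, -3, 0], "yaw": 0},
  {"claw": -0.2, "delta_pos": [3, -3, 0], "yaw": 0},
  {"claw": -0.2, "delta_pos": [0, -3, 0], "yaw": 0},
  {"claw": -0.2, "delta_pos": [0, 0, 0], "yaw": 0},
  {"claw": -0.2, "delta_pos": [0, 0, 0], "yaw": 0},
])

```text
clock: 37.02
eef_pos: [309.9, 546.2, 397.5]
tcp_rot: [3.141, -0.0, 1.571]
contact_force: [-0.3, 0.2, -0.0]
opening: 0.599
grasp_force: 0.0
```

Run:
```python
from h import *
f=r.grab_frame("side"); a=cv2.resize(f["img"][100:220,220:340],(400,400),interpolation=cv2.INTER_CUBIC)
g=r.grab_frame("top"); b=cv2.resize(g["img"][180:280,160:340],(720,400),interpolation=cv2.INTER_CUBIC)[:,:400]
cv2.imwrite("pics/s7.png",np.hstack([a,b]))
P=pts(g)
for nm,c,h in [("roll",(479,112),60),("cap3",(469,188),63),("cap2",(478,377),63),("glue",(480,316),87),("stamp",(424,-29),78)]:
    q=P[(np.hypot(P[...,0]-c[0],P[...,1]-c[1])<45)&(P[...,2]>h-7)&(P[...,2]<h+8)]; print(nm,len(q),q.mean(0).round(1) if len(q) else 0)
q=P[(P[...,0]>395)&(P[...,0]<440)&(abs(P[...,1]-145)<75)&(P[...,2]>19)]; print("cork",np.median(q,0).round(1),[np.round(a,1) for a in cv2.minAreaRect(q[:,:2].astype(np.float32))])
```

```text
roll 335 [479.1 112.2  59.9]
cap3 112 [467.9 188.   62.5]
cap2 112 [478.6 378.8  62.4]
glue 92 [478.4 316.   87. ]
stamp 235 [422.9 -27.3  76.6]
cork [415.5 148.4  25.7] [array([415.6, 147. ]), array([ 11.1, 106.2]), np.float64(0.3)]
```

View pics/s7.png

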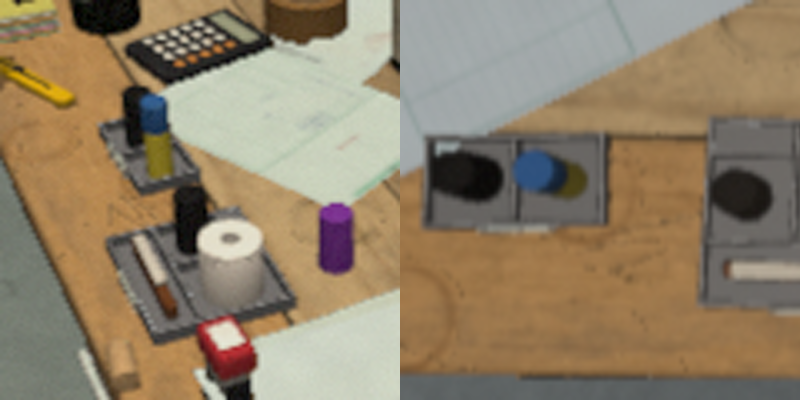

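Both kits are complete. The top heights of all five items match them resting flat on the compartment floors: till roll 60 mm, capsules 62.5 mm, glue stick 87 mm, corkscrew about 26 mm. The date stamp hasn't moved.

```bash
python3 -c "
from rig import r
print(r.sign_off())"
```

```text
the job is handed in; nothing more can be done
None
```

Both kits are made up as asked, the date stamp was left where it stood, and the job was handed in at about 37 s.

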